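# Hang a lift-off cabinet door on its two pintles and swing it shut

### The job

Lift the door (the panel with two hinge barrels) out of its slotted stand and lower it in an open position so that both barrels drop fully down over the two upright hinge pins of the small grey cabinet, then swing the door fully shut and let go. The hinge bracket may be clamped some millimetres to either side of the middle of its travel, so feel for the pins and work gently, never forcing the door. Leave the plain panel standing in the stand and the timer where they are.

Things in the scene. Friction and masses are not known exactly. Their poses are not given: they have to be found in the camera images.
- cabinet: Grey cabinet, 100 deep x 140 wide x 146 mm high, fixed, open at the front. Origin: centre of underside; -x points out of the front (front plane x = -50), y along the front, z up. A steel hinge bracket stands out of its -y side: two arms, one above the other, each with an upright pin; both pins on one vertical line, the hinge axis. The shut door rests on two 4 mm rubber bumpers on the front plane at y = +33.
- hinge_nominal (a point): At bench height, x = -60, y = -94 mm in the cabinet's frame, axes as the cabinet's: the hinge axis if the bracket were in mid-travel. The bracket is firmly clamped, but anywhere from -8 to +8 mm from here along y, different each time; in x it is exact. Arms 16 mm wide; 77 mm between them; they reach 8 mm in front of the axis, 28 mm behind.
- pin_nominal (a point): Tip of the lower pin if the bracket were in mid-travel: 51 mm straight above hinge_nominal. Pins: 10 mm diameter, 14 mm long above their arms, the last 1 mm tapering to 8.8 mm. The upper pin's tip is 77 mm higher, at 128 mm above the bench.
- lip (a point): Middle of the front edge of a roof lip, at its underside, 136 mm above the bench; the lip is 10 mm thick, juts 11 mm out of the front (5 mm short of the shut door's outer face) and runs 110 mm along y, starting 54 mm from hinge_nominal. The shut door stands under it, so the door cannot be lowered on while shut; standing open it clears the lip.
- door_center (a point): Centre of the loose door: white panel 12 mm thick (x), 124 wide (y), 120 high (z), 0.18-0.35 kg, upright in one of the stand's slots, outer face to the right, hinge edge away from the robot. +y runs from hinge edge to free edge, -x out of the outer face; shut, its axes agree with the cabinet's. Knob standing 18 mm out of the outer face, 38 mm to +y from here. Hung fully down this point is 72.5 mm above the bench.
- door_axis (a point): Point on the axis of the door's two steel barrels, level with the panel's lower edge: 78 mm to -y of door_center and 60 mm below it, axes as the door's. 10 mm above the bench at the start; 12.5 mm when hung fully down (lower barrel on lower arm); 26.5 mm when the lower barrel just stands on its pin's tip. The hung door turns freely on the pins and stays where it is left.
- lower_barrel (a point): Mouth (centre of the lower end) of the door's lower barrel, 24.5 mm above door_axis, axes as the door's. Barrels: 28 mm outer, 12.4 mm inner diameter, 18 mm tall, open at both ends. The upper barrel's mouth is 78.5 mm higher, so it meets its pin 1.5 mm after the lower one. The lower barrel cannot pass the upper arm from above: bring it in level, between the arms.
- stand: Grey plastic stand fixed to the bench, 110 x 112 mm, 32 mm high. Origin: centre of underside; two slots along its x, 15 mm wide, floor 10 mm above the bench and 22 mm deep, at y = -38 and +38 mm; door in one, plain panel in the other, either way round.
- board_center (a point): Centre of a plain white shelf panel without barrels or knob, 12 mm thick (x), 116 long (y), 104 high (z), loose and upright in the stand's other slot. Stays there.
- timer: White countdown timer, 66 x 66 x 19 mm, loose on the bench. Origin: centre of underside. Not part of the work.

How it is judged:
By the outcome, as a careful person would: the job done as asked, in the order asked, and still so for the second after the job is handed in, with the robot touching nothing.
It also fails if it takes over 72 s, if anything falls off the work surface, if the arm or the gripper's body presses on something with over 40 N, if the wrist force passes 120 N, or if a joint passes its speed limit or range.

### The arm

A 6-joint arm with a two-finger parallel gripper is mounted at the origin on a cart in front of the work surface, level with it; the furniture and walls round the work are solid. World frame = base frame: x ahead of the robot, y to its left, z up, the work surface at z = 0. Lengths are in m, angles in rad, forces in N, time in s.
With the tool pointing down it reaches from about 0.325 to 0.9 m from the base axis. Payload 6.1 kg.
Tool frame: the origin (TCP) lies at the centre of the arm's flange, where the gripper is bolted on; the fingertips stand 182 mm ahead of it and the grasp point (between the pads) lies 164 mm ahead of it; z points along the fingers, y is the direction in which the jaws open and shut (so a half turn about z gives the same grasp; the last joint's range is limited). The gripper opens to 87 mm and grips with 3 to 60 N. Pads are 19 mm wide; open, the fingers measure 117 mm over their backs; the gripper's body (75 mm by 190 mm) begins 51 mm behind the grasp point.
Start: joints at [1.123, 0.22, 1.526, -0, 1.395, -0.126], TCP at [0.198, 0.593, 0.405] pointing down, gripper open.
Joint ranges: [-2.98, 2.98], [-0.91, 2.08], [0.09, 2.57], [-1.24, 4.39], [0.2, 2.65], [-2.68, 2.68]. Speed limits (rad/s): [2.57, 2.57, 3.01, 3.14, 3.14, 3.14].

### API

Orientations are given as a unit quaternion [x, y, z, w].
In Python, from station import r gives the robot as it stands.
- The arm moves only by the tool send_rows, never from a script. Its argument "motion" is a list of rows, each a list of 6 numbers: the shift along the tool's x, y, z in m, then the turn, a rotation vector about the tool's x, y, z in rad. In form: [[x, y, z, rx, ry, rz], ...]. A call has 1 to 12 rows; each row is the pose to reach, as a shift and turn from the pose measured when the call began, along the tool's axes at that moment; what a row does not reach only later rows make up. A row lasts 1/10 s, in which the tool goes at most 50 mm and 8.59 degrees, less where a joint would pass 70% of its speed; a pose out of reach is approached as far as the arm can. A call with a gripper value outside its range is refused whole. "jaw" is the opening, from 0 (shut) to 1 (fully open), set as the call begins (left out, the last holds). The fingers move at their own pace and stop on an object; "squeeze" is the grip in N (left out, the last holds). Time passes only in rows, so rows that repeat a pose let the fingers close. It gives the time, the measured TCP pose, the force and the opening at its end, in the units of the state.
- r.observe(): the state, without advancing time (a new reading comes with each control period).
- r.capture(name): name is "scene" or "top" or "wrist"; returns (picture, depth): 420x560x3 uint8, red, green, blue; 420x560 float32, m along the optical axis (not along the pixel's ray), 0 where there is no reading.
- r.get_calibration(name): a dict with "vertical_fov" (degrees; the focal length in pixels is half the picture's height over the tangent of half this angle, whatever the lens; pixels are square), "cx", "cy" (the principal point, pixels), "cam_to_world" (4x4, takes a point from camera to world coordinates). Camera axes: x right, y down, z forward; pixel columns grow to the right and rows downward; lengths in m; the calibration is good to about 2 mm. A picture is of the moment at which its call begins: read the wrist's pose just before it. get_calibration takes no time and is no camera call; for the wrist camera it gives the pose at the moment of the call.
- r.finish_job(): hands the job in, once; it reports no verdict.
The state is a dict: "clock": time; "joints": joint angles; "joint_velocities": joint speeds; "joint_torque": joint torques, N m; "tool_pos": TCP position; "eef_rot": TCP orientation; "contact_force": force on the tool from outside, world axes, zero at the start; "moment": the same for the moment, N m; "gripper_width": finger opening in m.
Only numpy, scipy, OpenCV 4.12 (cv2) and the standard library are available. Lean on these libraries where they do the work, as an engineer would, in place of code of your own. Each camera call takes 0.05 s, during which the arm holds its last target. There are 200 camera calls.

## Working session

There is one attempt and no reset: what is moved stays moved. The work goes in short steps, Python scripts to look and compute and a tool call to move; the robot and the scene stay as the last step left them, time stands still between calls to the robot, and variables do not carry over. Pictures are saved under pics/ and viewed, about 8 in all and at most 12, crops included, and the job is handed in when it is done.

Besides the shell and the picture viewer there is one more tool, called after "Request:" as name([rows], argument=value, ...), one row to a line, values as JSON. send_rows: Moves the arm, as the interface text tells. Its arguments: {"type":"object","properties":{"motion":{"type":"array","items":{"type":"array","items":{"type":"number"}}},"jaw":{"type":"number"},"squeeze":{"type":"number"}},"required":["motion"]}

```bash
mkdir -p pics; ls; python3 - <<'E'
from station import r
import cv2,numpy as np
s=r.observe();print(s)
for n in("scene","top"):
    im,d=r.capture(n);np.save(n+'_d.npy',d);cv2.imwrite(f'pics/{n}0.png',im[:,:,::-1]);c=r.get_calibration(n);print(n,c);np.save(n+'_c.npy',c,allow_pickle=True)
E
```

```text
pics
{'clock': 0.0, 'joints': array([ 1.12292123e+00,  2.21252384e-01,  1.52759706e+00, -1.04787845e-05,
        1.39469090e+00, -1.26061107e-01]), 'joint_velocities': array([ 0.00010305,  0.0006971 ,  0.00033197,  0.00038952, -0.0001939 ,
        0.00099779]), 'joint_torque': array([ 1.17093680e-05, -4.94605207e+01, -3.87383330e+01,  7.00497860e-02,
        5.70800551e-02, -1.57014574e-04]), 'tool_pos': array([0.19754776, 0.59268245, 0.40362808]), 'eef_rot': array([ 1.60212563e-01,  9.87082056e-01, -9.35480770e-04, -2.70695991e-04]), 'contact_force': array([-0.57405475, -0.69700008,  0.14741885]), 'moment': array([-0.01126114, -0.00722301, -0.01285695]), 'gripper_width': 0.08700714037013538}
scene {'vertical_fov': 55.4275861066, 'cx': 282.1094761140912, 'cy': 205.2717897697294, 'cam_to_world': array([[ 0.56013952, -0.58286443,  0.58865336,  0.06019393],
       [-0.82817818, -0.37763224,  0.41414345, -0.40519014],
       [-0.019095  , -0.71948798, -0.69424234,  0.71629648],
       [ 0.        ,  0.        ,  0.        ,  1.        ]])}
top {'vertical_fov': 44.7870268412867, 'cx': 279.4341497991584, 'cy': 212.34970582879834, 'cam_to_world': array([[ 0.02224008, -0.98709449,  0.158587  ,  0.41332364],
       [-0.99972487, -0.02314058, -0.00383372, -0.03634394],
       [ 0.00745404, -0.15845811, -0.98733756,  1.2073415 ],
       [ 0.        ,  0.        ,  0.        ,  1.        ]])}
```

View pics/scene0.png

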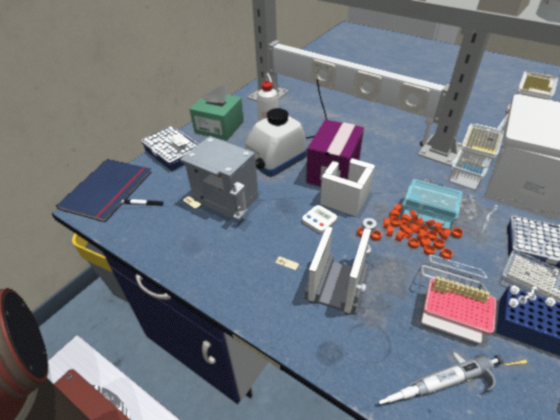

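View pics/top0.png

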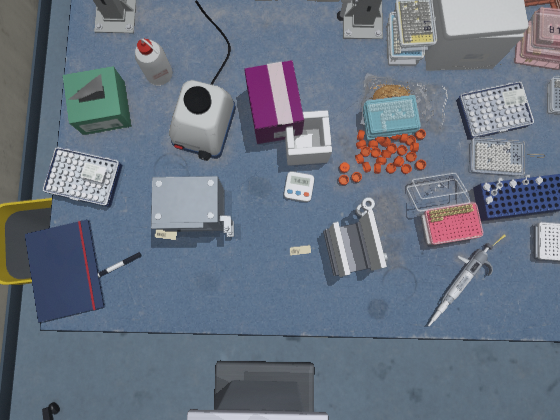

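The scene view shows the cabinet at (222,178) and the stand at (340,280). In the top view, the cabinet is at (186,205), its bracket at (228,226), and the door is the right-hand panel with a barrel at (366,206). The plain panel is at (337,248) and the timer at (299,186).

```bash
cat > h.py <<'E'
import numpy as np,cv2
from station import r
def cloud(n,d,c):
    H,W=d.shape;f=H/2/np.tan(np.radians(c['vertical_fov'])/2)
    v,u=np.mgrid[:H,:W];P=np.stack([(u-c['cx'])/f*d,(v-c['cy'])/f*d,d],-1)
    M=c['cam_to_world'];return P@M[:3,:3].T+M[:3,3]
E
python3 - <<'E'
from h import *
C={};
for n in("scene","top"):
    d=np.load(n+'_d.npy');c=np.load(n+'_c.npy',allow_pickle=True).item();P=cloud(n,d,c);P[d==0]=np.nan;C[n]=P
def rect(n,box,z0,z1):
    P=C[n];u0,v0,u1,v1=box;Q=P[v0:v1,u0:u1].reshape(-1,3);Q=Q[(Q[:,2]>z0)&(Q[:,2]<z1)]
    b=cv2.minAreaRect((Q[:,:2]*1000).astype(np.float32));print(n,box,len(Q),'z',np.median(Q[:,2]).round(4),b);return Q
print('bench z',np.nanmedian(C['top'][270:310,150:300,2]),np.nanmedian(C['scene'][235:250,240:270,2]))
rect('top',(140,165,245,250),.140,.155)
rect('scene',(175,125,270,225),.140,.155)
rect('top',(355,190,395,280),.118,.140)
rect('top',(360,215,395,280),.118,.140)
rect('top',(320,215,360,280),.104,.124)
rect('scene',(300,210,390,310),.122,.140)
rect('top',(210,210,245,245),.1,.135)
im=cv2.imread('pics/top0.png');
a=cv2.resize(im[185:285,310:400],None,fx=5,fy=5,interpolation=cv2.INTER_CUBIC);b=cv2.resize(im[165:250,145:245],None,fx=3.5,fy=3.5,interpolation=cv2.INTER_CUBIC)
o=np.zeros((500,800,3),np.uint8);o[:500,:450]=a;o[:b.shape[0],450:]=b;cv2.imwrite('pics/crop1.png',o)
E
```

```text
bench z 0.0009484110495977527 -0.0003112760701595718
top (140, 165, 245, 250) 3348 z 0.1457 ((601.5798950195312, 161.66156005859375), (111.50367736816406, 140.09349060058594), 2.3238637447357178)
scene (175, 125, 270, 225) 1680 z 0.1442 ((603.3763427734375, 160.5576934814453), (113.88858795166016, 142.2016143798828), 2.9575929641723633)
top (355, 190, 395, 280) 511 z 0.1298 ((547.9735717773438, -241.74398803710938), (152.30715942382812, 26.246238708496094), 10.75522518157959)
top (360, 215, 395, 280) 359 z 0.1296 ((530.472900390625, -249.30325317382812), (115.56814575195312, 12.904115676879883), 13.453651428222656)
top (320, 215, 360, 280) 331 z 0.1137 ((514.2413330078125, -175.0994873046875), (115.2245101928711, 13.650900840759277), 14.161806106567383)
scene (300, 210, 390, 310) 471 z 0.1286 ((550.46337890625, -249.12039184570312), (153.570068359375, 26.633710861206055), 16.479900360107422)
top (210, 210, 245, 245) 196 z 0.1142 ((565.1149291992188, 80.65467834472656), (47.26594161987305, 37.49414825439453), 63.159908294677734)
```

View pics/crop1.png

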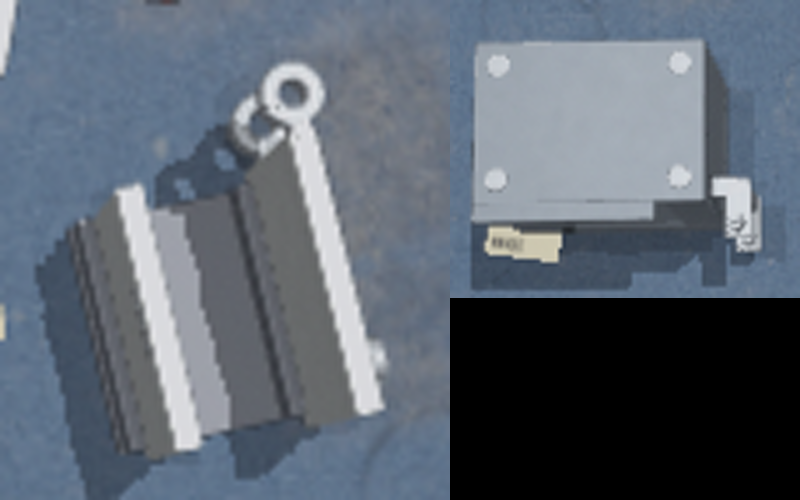

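```bash
cat >> h.py <<'E'
from scipy.spatial.transform import Rotation as R
def Tt():
    s=r.observe();T=np.eye(4);T[:3,:3]=R.from_quat(s['eef_rot']).as_matrix();T[:3,3]=s['tool_pos'];return T
def goto(p,yaw):  # tool pointing down, tool-y at world yaw deg -> row
    T=Tt();a=np.radians(yaw);y=np.array([np.cos(a),np.sin(a),0]);z=np.array([0,0,-1.]);M=np.stack([np.cross(y,z),y,z],1)
    return np.r_[T[:3,:3].T@(np.array(p)-T[:3,3]),R.from_matrix(T[:3,:3].T@M).as_rotvec()].round(4)
def st():
    s=r.observe();T=Tt();print('t',round(s['clock'],2),'tcp',(s['tool_pos']*1000).round(1),'yaw_y',np.degrees(np.arctan2(T[1,1],T[0,1])).round(2),'tilt',np.degrees(np.arccos(-T[2,2])).round(2),'F',s['contact_force'].round(1),'M',s['moment'].round(2),'w',(s['gripper_width']*1000).round(1),'j',s['joints'].round(2))
def snap(n,tag):
    c=r.get_calibration(n);im,d=r.capture(n);cv2.imwrite(f'pics/{tag}.png',im[:,:,::-1]);np.savez(tag+'.npz',d=d,M=c['cam_to_world'],T=Tt());np.save(tag+'_c.npy',c,allow_pickle=True);return im,d,c
E
python3 - <<'E'
from h import *
c=r.get_calibration('wrist');print((np.linalg.inv(Tt())@c['cam_to_world']).round(4),c['vertical_fov'],c['cx'],c['cy'])
st();print(goto([.5,.07,.42],-88));print(goto([.53,-.249,.40],-76))
E
```

```text
[[-1.000e-03 -9.560e-01 -2.935e-01  8.190e-02]
 [ 1.000e+00 -7.000e-04 -1.200e-03  0.000e+00]
 [ 9.000e-04 -2.935e-01  9.560e-01  2.050e-02]
 [ 0.000e+00  0.000e+00  0.000e+00  1.000e+00]] 69.05259003554995 281.5448939175796 210.8310271542271Traceback (most recent call last):
  File "<stdin>", line 3, in <module>
  File "h.py", line 14, in st
    s=r.observe();T=Tt();print('t',round(s['clock'],2),'tcp',(s['tool_pos']*1000).round(1),'yaw_y',np.degrees(np.arctan2(T[1,1],T[0,1])).round(2),'tilt',np.degrees(np.arccos(-T[2,2])).round(2),'F',s['contact_force'].round(1),'M',s['moment'].round(2),'w',(s['gripper_width']*1000).round(1),'j',s['joints'].round(2))
                                                                                                                                                                                                                                                              ^^^^^^^^^^^^^^^^^^^^^^^^^^^^^^^
AttributeError: 'float' object has no attribute 'round'
```

```bash
sed -i "s/(s\['gripper_width'\]\*1000).round(1)/round(float(s['gripper_width'])*1000,1)/" h.py
python3 - <<'E'
from h import *
st();print(goto([.475,.065,.40],-88))
E
```

```text
t 0.1 tcp [197.6 592.7 403.7] yaw_y 71.56 tilt 0.1 F [ 0.2 -0.6 -0.4] M [ 0.03  0.02 -0.06] w 86.8 j [ 1.12  0.22  1.53  0.    1.39 -0.13]
[-4.3010e-01 -4.1290e-01  4.4000e-03 -8.0000e-04  2.4000e-03  2.7849e+00]
```

Request:
send_rows([
  [-0.43,-0.413,0.0,0,0,2.785],
  [-0.43,-0.413,0.0,0,0,2.785],
  [-0.43,-0.413,0.0,0,0,2.785],
  [-0.43,-0.413,0.0,0,0,2.785],
  [-0.43,-0.413,0.0,0,0,2.785],
  [-0.43,-0.413,0.0,0,0,2.785],
  [-0.43,-0.413,0.0,0,0,2.785],
  [-0.43,-0.413,0.0,0,0,2.785],
  [-0.43,-0.413,0.0,0,0,2.785],
  [-0.43,-0.413,0.0,0,0,2.785],
  [-0.43,-0.413,0.0,0,0,2.785],
  [-0.43,-0.413,0.0,0,0,2.785],
], jaw=0.55)

```text
clock: 1.3
tool_pos: [0.4753, 0.0627, 0.4042]
eef_rot: [0.874, 0.485, -0.0, 0.001]
contact_force: [-0.2, 0.4, 0.1]
gripper_width: 0.0478
```

```bash
python3 - <<'E'
from h import *
st();print(goto([.475,.065,.40],-88))
E
```

```text
t 1.3 tcp [475.3  62.7 404.2] yaw_y -31.96 tilt 0.08 F [-0.2  0.4  0.1] M [-0.06  0.07  0.03] w 47.8 j [-0.03 -0.13  1.89 -0.    1.38  0.53]
[ 1.800e-03 -1.500e-03  4.200e-03  1.400e-03  6.000e-04  9.781e-01]
```

Request:
send_rows([
  [0.002,-0.001,0.004,0,0,0.978],
  [0.002,-0.001,0.004,0,0,0.978],
  [0.002,-0.001,0.004,0,0,0.978],
  [0.002,-0.001,0.004,0,0,0.978],
  [0.002,-0.001,0.004,0,0,0.978],
  [0.002,-0.001,0.004,0,0,0.978],
  [0.002,-0.001,0.004,0,0,0.978],
  [0.002,-0.001,0.004,0,0,0.978],
  [0.002,-0.001,0.004,0,0,0.978],
])

```text
clock: 2.2
tool_pos: [0.4754, 0.0649, 0.3999]
eef_rot: [1.0, 0.019, -0.0, 0.001]
contact_force: [0.7, -0.5, -0.0]
gripper_width: 0.0478
```

```bash
python3 - <<'E'
from h import *
st();im,d,c=snap('wrist','w1');st()
E
```

```text
t 2.2 tcp [475.4  64.9 399.9] yaw_y -87.85 tilt 0.08 F [ 0.7 -0.5 -0. ] M [-0.11  0.18  0.  ] w 47.8 j [-0.03 -0.13  1.9  -0.    1.37  1.51]
t 2.25 tcp [475.4  64.9 400. ] yaw_y -87.87 tilt 0.08 F [ 0.9 -0.3  0.1] M [-0.08  0.18 -0.  ] w 47.9 j [-0.03 -0.13  1.9  -0.    1.37  1.51]
```

View pics/w1.png

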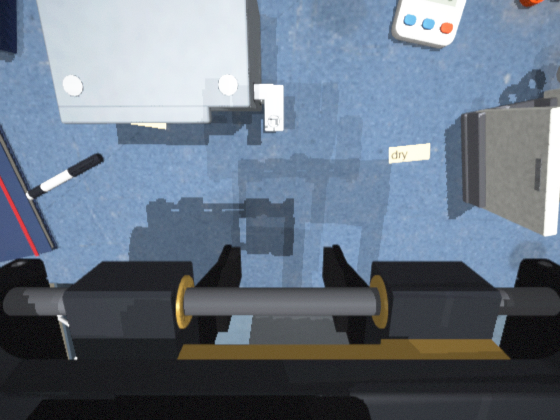

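The wrist view shows the bracket's upper arm and pin near (273,120), the cabinet roof and lip at upper left, and the stand at right. I'll enlarge the pin.

```bash
cat >> h.py <<'E'
def plane(tag,u,v,z):
    c=np.load(tag+'_c.npy',allow_pickle=True).item();f=210/np.tan(np.radians(c['vertical_fov'])/2);M=c['cam_to_world']
    ray=M[:3,:3]@np.array([(u-c['cx'])/f,(v-c['cy'])/f,1]);return (M[:3,3]+ray*(z-M[2,3])/ray[2])
def ld(tag):
    c=np.load(tag+'_c.npy',allow_pickle=True).item();d=np.load(tag+'.npz')['d'];P=cloud('',d,c);P[d==0]=np.nan;return P
E
python3 - <<'E'
from h import *
P=ld('w1')
print((P[84:136:2,254:292:2,2]*1000).round(0).astype(int))
im=cv2.imread('pics/w1.png')
cv2.imwrite('pics/w1c.png',cv2.resize(im[80:140,245:305],None,fx=9,fy=9,interpolation=cv2.INTER_CUBIC))
Q=P[0:125,30:262].reshape(-1,3);Q=Q[(Q[:,2]>.141)&(Q[:,2]<.151)];print(Q[:,2].mean())
# roof edges: lip front edge & -y side edge lines
g=cv2.inRange((P[:,:,2]*1000).astype(np.float32),140,152)
for v in (105,115,118,120,122,124,126): print(v,np.where(g[v])[0][[0,-1]] if g[v].any() else None)
for u in (70,100,130,160,190,220,240,250): print(u,np.where(g[:200,u])[0].max() if g[:200,u].any() else None)
for v in (10,30,50,70,90,100): x=np.where(g[v,:320])[0]; print('side',v,x.max(),(P[v,x.max()]*1000).round(1))
E
```

```text
[[                 113                  113                  115
                   112                  114                  112
                   113                  113                  113
                   113                    1                   -1
                     0                    1                    1
                     1                    1                    1
                     1]
 [                 114                  114                  114
                   113                  113                  114
                   114                  115                  113
                   113                  114                  112
                   113                  113                  114
                     0                    1                    0
                     2]
 [                 113                  114                  113
                   113                  114                  112
                   114                  113                  114
                   114                  114                  113
            
[... 9388 characters left out ...]
             0                    0                    0
                    -1                    1                    0
                    -1                    1                    1
                     2                    1                    0
                     1]]
0.14533961062656514
105 [ 58 249]
115 [ 60 210]
118 [ 61 210]
120 [ 61 210]
122 [ 62 208]
124 None
126 None
70 122
100 122
130 122
160 122
190 122
220 106
240 106
250 104
side 10 246 [622.7  93.9 144.6]
side 30 247 [611.   93.3 143.9]
side 50 248 [599.3  92.9 141.1]
side 70 249 [586.5  92.2 140.5]
side 90 249 [572.9  91.8 143. ]
side 100 249 [566.1  91.7 144.5]<stdin>:3: RuntimeWarning: invalid value encountered in cast
```

View pics/w1c.png

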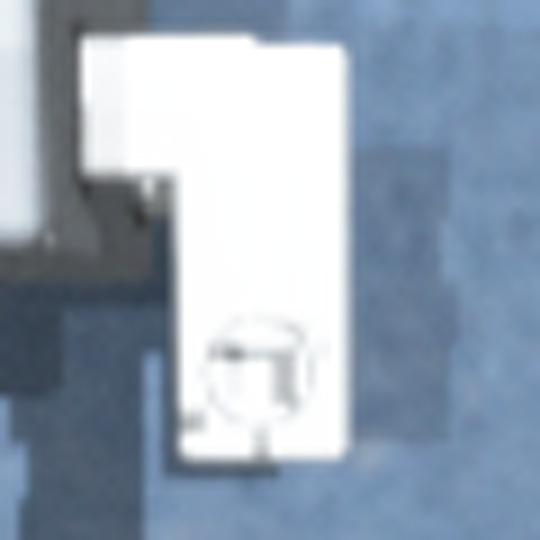

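```bash
python3 - <<'E'
from h import *
k=lambda x,y,z:(plane('w1',x/9+245-.45,y/9+80-.45,z)*1000).round(1)
print('front edge',k(180,462,.114),k(349,462,.114),'back',k(349,42,.114),'left@',k(178,200,.114))
print('pin circ top',k(261,370,.128),'base',k(261,370,.114))
# roof side edge at z=.146 px by image rows, lip front corner
for u,v in((246.5,10),(249.5,100),(62,122),(208,122)): print((plane('w1',u,v,.146)*1000).round(1))
# door top from top cloud: long edges
c=np.load('top_c.npy',allow_pickle=True).item();P=cloud('',np.load('top_d.npy'),c)
Q=P[215:280,362:395].reshape(-1,3);Q=Q[(Q[:,2]>.124)&(Q[:,2]<.136)]
v=cv2.fitLine((Q[:,:2]*1000).astype(np.float32),cv2.DIST_HUBER,0,.01,.01).ravel();print('door line',v,np.degrees(np.arctan2(v[1],v[0])))
t=(Q[:,:2]*1000-v[2:])@v[:2];print(t.min(),t.max())
Q=P[195:219,355:378].reshape(-1,3);Q=Q[(Q[:,2]>.122)&(Q[:,2]<.138)];print('barrel top',cv2.minEnclosingCircle((Q[:,:2]*1000).astype(np.float32)),len(Q))
a=np.radians(104.);print(goto([.527,-.249,.36],-76)); st()
E
```

```text
front edge [543.5  81.5 114. ] [544.   65.7 114. ] back [580.4  67.1 114. ] left@ [566.5  82.2 114. ]
pin circ top [552.2  73.9 128. ] base [552.   74.2 114. ]
[622.3  93.5 146. ]
[566.   91.2 146. ]
[545.8 228.4 146. ]
[549.7 121.5 146. ]
door line [ 9.7101521e-01  2.3901761e-01  5.2967523e+02 -2.4921939e+02] 13.828566
-57.05196471971833 58.57178427098707
barrel top ((600.7027587890625, -233.90931701660156), 23.546262741088867) 165
[ 0.0399  0.3156  0.0404  0.0014  0.0005 -0.2071]
t 2.25 tcp [475.4  64.9 400. ] yaw_y -87.87 tilt 0.08 F [ 0.9 -0.3  0.1] M [-0.08  0.18 -0.  ] w 47.9 j [-0.03 -0.13  1.9  -0.    1.37  1.51]
```

```bash
python3 - <<'E'
from h import *
print(goto([.538,-.247,.36],-76.17))
E
```

```text
[ 0.051   0.314   0.0404  0.0014  0.0005 -0.2042]
```

Request:
send_rows([
  [0.051,0.314,0.04,0.001,0,-0.204],
  [0.051,0.314,0.04,0.001,0,-0.204],
  [0.051,0.314,0.04,0.001,0,-0.204],
  [0.051,0.314,0.04,0.001,0,-0.204],
  [0.051,0.314,0.04,0.001,0,-0.204],
  [0.051,0.314,0.04,0.001,0,-0.204],
  [0.051,0.314,0.04,0.001,0,-0.204],
  [0.051,0.314,0.04,0.001,0,-0.204],
  [0.051,0.314,0.04,0.001,0,-0.204],
  [0.051,0.314,0.04,0.001,0,-0.204],
])

```text
clock: 3.25
tool_pos: [0.538, -0.246, 0.3603]
eef_rot: [0.993, 0.121, -0.0, -0.0]
contact_force: [0.9, 0.1, 0.6]
gripper_width: 0.0479
```

```bash
python3 - <<'E'
from h import *
st();im,d,c=snap('wrist','w2');P=ld('w2')
Q=P[:230].reshape(-1,3);Q=Q[(Q[:,2]>.122)&(Q[:,2]<.136)]
g=Tt();L=(Q-g[:3,3])@g[:3,:3]*1000
print('tool-frame x range',L[:,0].min(),L[:,0].max())
for a,b in((-20,0),(0,10),(10,20),(20,30),(30,40),(40,50),(50,55),(55,62),(62,68),(68,72),(72,76),(76,80),(80,84),(84,90)):
    m=(L[:,0]>=a)&(L[:,0]<b)&(abs(L[:,1])<30)
    if m.any(): print(a,b,m.sum(),np.percentile(L[m,1],[1,50,99]).round(1),np.median(Q[m,2]).round(4))
E
```

```text
t 3.25 tcp [ 538.  -246.   360.3] yaw_y -76.1 tilt 0.05 F [0.9 0.1 0.6] M [-0.06  0.15 -0.03] w 47.9 j [-0.56  0.18  1.66 -0.    1.3   0.77]
tool-frame x range 0.5175688936997502 89.1809016044555
0 10 203 [-5.1  0.7  6.7] 0.1294
10 20 222 [-5.1  0.8  6.6] 0.1293
20 30 236 [-5.   0.8  6.5] 0.1294
30 40 239 [-4.9  0.7  6.9] 0.1294
40 50 251 [-4.8  0.8  7.1] 0.1294
50 55 133 [-4.8  1.4  7. ] 0.1294
55 62 160 [-4.   1.4  6.9] 0.1299
62 68 219 [-8.5  1.4 11.5] 0.1303
68 72 196 [-10.7   1.4  13.6] 0.1301
72 76 150 [-11.8   7.4  14.8] 0.1302
76 80 166 [-11.8   1.4  14.6] 0.1302
80 84 199 [-10.4   1.4  13.2] 0.1302
84 90 205 [-7.8  1.4 11.2] 0.1303
```

View pics/w2.png

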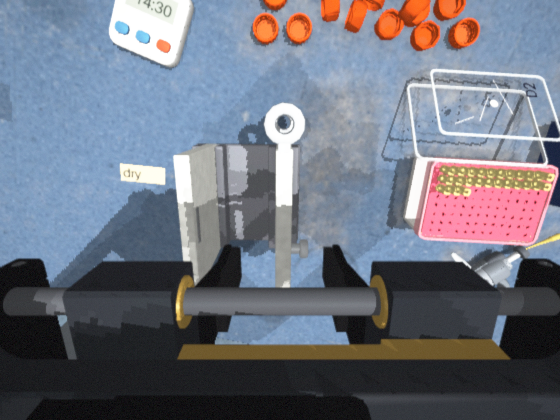

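The wrist view shows the door between the jaws, with its barrel at (285,124), and the plain panel at (195,210), well clear. Descending to grasp.

Request:
send_rows([
  [0,0.001,0.02,0,0,0.01],
  [0,0.001,0.04,0,0,0.01],
  [0,0.001,0.06,0,0,0.01],
  [0,0.001,0.075,0,0,0.01],
  [0,0.001,0.086,0,0,0.01],
  [0,0.001,0.092,0,0,0.01],
  [0,0.001,0.092,0,0,0.01],
])

```text
clock: 4.0
tool_pos: [0.5382, -0.2465, 0.268]
eef_rot: [0.993, 0.116, -0.001, -0.0]
contact_force: [0.3, -0.3, -0.8]
gripper_width: 0.0477
```

Request:
send_rows([
  [0,0,0,0,0,0],
  [0,0,0,0,0,0],
  [0,0,0,0,0,0],
  [0,0,0,0,0,0],
  [0,0,0,0,0,0],
  [0,0,0,0,0,0],
  [0,0,0,0,0,0],
  [0,0,0,0,0,0],
], jaw=0, squeeze=30)

```text
clock: 4.8
tool_pos: [0.5382, -0.2465, 0.2682]
eef_rot: [0.993, 0.116, -0.001, -0.0]
contact_force: [-0.8, 0.6, 0.9]
gripper_width: 0.0114
```

Request:
send_rows([
  [0,0,-0.005,0,0,0],
  [0,0,-0.012,0,0,0],
  [0,0,-0.025,0,0,0],
  [0,0,-0.04,0,0,0],
  [0,0,-0.055,0,0,0],
  [0,0,-0.065,0,0,0],
  [0,0,-0.07,0,0,0],
  [0,0,-0.07,0,0,0],
])

```text
clock: 5.6
tool_pos: [0.5385, -0.2467, 0.3395]
eef_rot: [0.993, 0.116, 0.0, 0.0]
contact_force: [-0.1, -0.8, -3.4]
gripper_width: 0.0116
```

```bash
python3 - <<'E'
from h import *
st();im,d,c=snap('wrist','w3');P=ld('w3');g=Tt()
L=((P-g[:3,3])@g[:3,:3]*1000)
m=(L[:,:,0]>15)&(L[:,:,0]<100)&(abs(L[:,:,1])<25)&(L[:,:,2]<160)&(L[:,:,2]>110);m[240:]=0
Q=L[m];print(len(Q),'top z in tool',np.percentile(Q[:,2],[5,50,95]))
m2=m&(abs(L[:,:,2]-np.median(Q[:,2]))<4);Q=L[m2]
for a,b in((15,25),(25,35),(35,45),(45,52),(52,58),(58,62)):
    k=(Q[:,0]>=a)&(Q[:,0]<b);
    if k.any(): print(a,k.sum(),np.percentile(Q[k,1],[1,99]).round(1),np.percentile(Q[k,1],[1,99]).mean().round(2),np.median(Q[k,2]).round(2))
k=Q[:,0]>64;B=Q[k,:2];hull=cv2.convexHull(B.astype(np.float32))[:,0];hull=hull[hull[:,0]>66]
A=np.c_[2*hull,np.ones(len(hull))];s=np.linalg.lstsq(A,(hull**2).sum(1),rcond=None)[0];print('barrel fit',s[:2],np.sqrt(s[2]+s[0]**2+s[1]**2))
vv,uu=np.where(m2);print(uu.min(),uu.max(),vv.min())
im=cv2.imread('pics/w3.png');v0=max(vv.min()-10,0);u0=uu[vv<vv.min()+40];u0=int(u0.mean())-45;print('crop',u0,v0)
cv2.imwrite('pics/w3c.png',cv2.resize(im[v0:v0+90,u0:u0+90],None,fx=6,fy=6,interpolation=cv2.INTER_CUBIC))
E
```

```text
t 5.6 tcp [ 538.5 -246.7  339.5] yaw_y -76.63 tilt 0.05 F [-0.1 -0.8 -3.4] M [-0.08  0.18 -0.  ] w 11.6 j [-0.56  0.2   1.68 -0.    1.26  0.77]
5793 top z in tool [135.7649343  137.09185533 138.93707841]
25 215 [-5.8  5.5] -0.15 137.74
35 671 [-6.1  5.5] -0.33 137.66
45 504 [-6.   5.8] -0.12 137.67
52 435 [-5.9  5.7] -0.11 137.62
58 262 [-5.8  5.5] -0.14 136.72
barrel fit [76.08824041 -0.13882217] 13.70069006894724
245 317 90
crop 236 80
```

View pics/w3c.png

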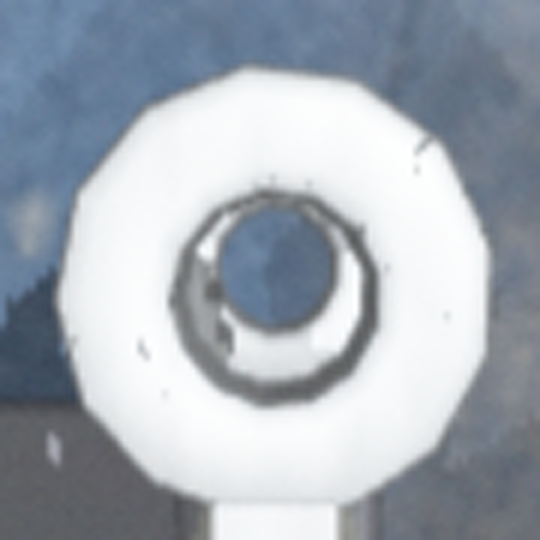

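```bash
python3 - <<'E'
from h import *
g=np.load('w3.npz')['T']
def t(x,y,zt): 
    w=plane('w3',x/6+236-.42,y/6+80-.42,g[2,3]-zt/1000);return ((w-g[:3,3])@g[:3,:3]*1000).round(2)
print('outer',t(273,283,136.9),'hole',t(275,297,136.9),'L/R',t(58,290,136.9),t(488,290,136.9),'top',t(273,66,136.9))
print('disc: upper mouth z',t(277,268,154.9),'lower mouth',t(277,268,233.4),'disc width',t(218,268,233.4),t(338,268,233.4),t(277,205,233.4),t(277,332,233.4))
E
```

```text
outer [ 76.95  -0.25 136.85] hole [ 7.6110e+01 -1.3000e-01  1.3685e+02] L/R [ 76.54 -13.56 136.85] [ 76.52  13.06 136.84] top [ 89.47  -0.24 136.84]
disc: upper mouth z [7.7460e+01 4.0000e-02 1.5485e+02] lower mouth [7.5810e+01 2.3000e-01 2.3335e+02] disc width [ 75.82  -6.4  233.35] [ 75.8    7.09 233.35] [ 82.56   0.24 233.34] [6.8820e+01 2.3000e-01 2.3335e+02]
```

Request:
send_rows([
  [0,0,-0.015,0,0,0],
  [0,0,-0.035,0,0,0],
  [0,0,-0.055,0,0,0],
  [0,0,-0.064,0,0,0],
  [0,0,-0.064,0,0,0],
])

```text
clock: 6.15
tool_pos: [0.5387, -0.2468, 0.4045]
eef_rot: [0.993, 0.116, 0.001, 0.001]
contact_force: [0.1, 0.1, -2.2]
gripper_width: 0.0117
```

```bash
python3 - <<'E'
from h import *
st();print(goto([.416,.069,.40],-87.87))
E
```

```text
t 6.15 tcp [ 538.7 -246.8  404.5] yaw_y -76.63 tilt 0.15 F [ 0.1  0.1 -2.2] M [-0.08  0.09 -0.  ] w 11.7 j [-0.56  0.14  1.62 -0.    1.38  0.77]
[-0.0464 -0.3356  0.0037  0.0019 -0.0018  0.1962]
```

Request:
send_rows([
  [-0.003,-0.02,0,0,0,0.012],
  [-0.008,-0.05,0.0,0,0,0.03],
  [-0.012,-0.085,0.001,0.001,-0.001,0.05],
  [-0.017,-0.12,0.001,0.001,-0.001,0.07],
  [-0.022,-0.16,0.002,0.001,-0.001,0.095],
  [-0.028,-0.2,0.002,0.001,-0.001,0.12],
  [-0.033,-0.24,0.003,0.001,-0.001,0.14],
  [-0.039,-0.28,0.003,0.002,-0.002,0.165],
  [-0.043,-0.31,0.004,0.002,-0.002,0.182],
  [-0.0455,-0.33,0.004,0.002,-0.002,0.193],
  [-0.0464,-0.3356,0.004,0.002,-0.002,0.196],
  [-0.0464,-0.3356,0.004,0.002,-0.002,0.196],
])

```text
clock: 7.35
tool_pos: [0.4155, 0.0695, 0.399]
eef_rot: [1.0, 0.02, -0.001, 0.0]
contact_force: [-0.1, -0.4, -3.7]
gripper_width: 0.0117
```

```bash
python3 - <<'E'
from h import *
st();print(goto([.416,.069,.293],-87.87))
E
```

```text
t 7.35 tcp [415.5  69.5 399. ] yaw_y -87.75 tilt 0.08 F [-0.1 -0.4 -3.7] M [-0.07  0.15 -0.03] w 11.7 j [-0.02 -0.29  2.03 -0.    1.4   1.51]
[6.00e-04 5.00e-04 1.06e-01 1.00e-04 1.30e-03 2.10e-03]
```

Request:
send_rows([
  [0,0,0.015,0,0,0.002],
  [0,0,0.035,0,0,0.002],
  [0,0,0.055,0,0,0.002],
  [0,0,0.075,0,0,0.002],
  [0,0,0.09,0,0,0.002],
  [0,0,0.1,0,0,0.002],
  [0,0,0.106,0,0,0.002],
  [0,0,0.106,0,0,0.002],
  [0,0,0.106,0,0,0.002],
])

```text
clock: 8.25
tool_pos: [0.4158, 0.0692, 0.2935]
eef_rot: [1.0, 0.018, -0.0, 0.0]
contact_force: [-0.6, -1.0, -3.1]
gripper_width: 0.0118
```

```bash
python3 - <<'E'
from h import *
st();print(goto([.476,.0712,.293],-87.87))
im,d,c=snap('wrist','w4')
cv2.imwrite('pics/w4c.png',cv2.resize(im[0:220,170:390,::-1],None,fx=2.7,fy=2.7,interpolation=cv2.INTER_CUBIC))
E
```

```text
t 8.25 tcp [415.8  69.2 293.5] yaw_y -87.88 tilt 0.03 F [-0.6 -1.  -3.1] M [-0.05  0.17 -0.05] w 11.8 j [-0.02 -0.17  2.14 -0.    1.17  1.51]
[ 0.0602  0.0003  0.0005  0.0002  0.0004 -0.0002]
```

View pics/w4c.png

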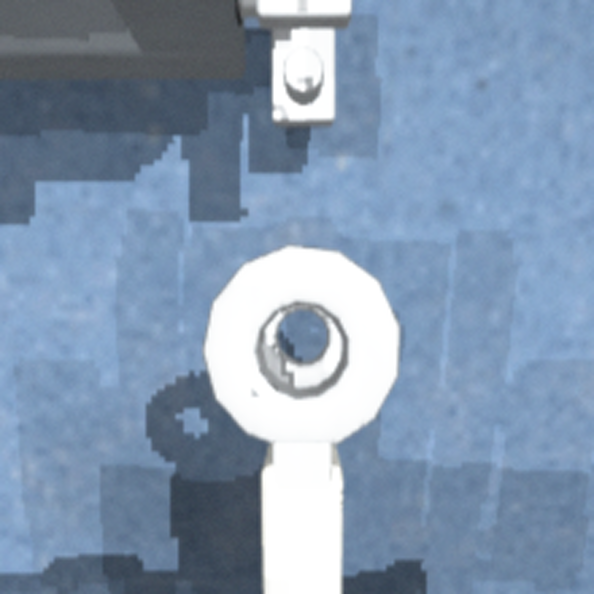

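The view shows the upper pin tip at crop (303,72), dead ahead of the barrel hole at (302,347), so the two are laterally aligned. I'll move in level.

```bash
python3 - <<'E'
from h import *
f=lambda x,y,z:(plane('w4',170+x/2.7-.3,y/2.7-.3,z)*1000).round(1)
print('pin',f(303,67,.128),'arm mid',f(304,122,.114),'barrel',f(302,345,.2935-.1369))
E
```

```text
pin [532.6  73.5 128. ] arm mid [527.8  73.2 114. ] barrel [492.   72.3 156.6]
```

Request:
send_rows([
  [0.004,0,0,0,0,0],
  [0.012,0,0,0,0,0],
  [0.022,0,0,0,0,0],
  [0.032,0,0,0,0,0],
  [0.042,0,0,0,0,0],
  [0.05,0,0,0,0,0],
  [0.056,0,0,0,0,0],
  [0.06,0,0,0,0,0],
  [0.06,0,0,0,0,0],
  [0.06,0,0,0,0,0],
])

```text
clock: 9.3
tool_pos: [0.4757, 0.0716, 0.2936]
eef_rot: [1.0, 0.019, -0.0, 0.0]
contact_force: [-0.3, 0.3, -3.3]
gripper_width: 0.012
```

```bash
python3 - <<'E'
from h import *
st();print(goto([.476,.0712,.284],-87.87))
E
```

```text
t 9.3 tcp [475.7  71.6 293.6] yaw_y -87.87 tilt 0.03 F [-0.3  0.3 -3.3] M [-0.07  0.21 -0.02] w 12.0 j [-0.01 -0.01  2.   -0.    1.16  1.52]
[ 0.0003  0.0004  0.0096  0.0002  0.0006 -0.    ]
```

```bash
python3 - <<'E'
from h import *
f=lambda x,y,z:(plane('w4',170+x/2.7-.3,y/2.7-.3,z)*1000).round(1)
print('lower pin',f(303,67,.051),'lower arm front',f(304,122,.037),'upper arm front',f(305,22,.110),'barrel',f(302,345,.2935-.1369))
im,d,c=snap('wrist','w5')
cv2.imwrite('pics/w5c.png',cv2.resize(im[0:220,170:390,::-1],None,fx=2.7,fy=2.7,interpolation=cv2.INTER_CUBIC))
E
```

```text
lower pin [552.2  74.1  51. ] lower arm front [543.3  73.5  37. ] upper arm front [544.   73.6 110. ] barrel [492.   72.3 156.6]
```

View pics/w5c.png

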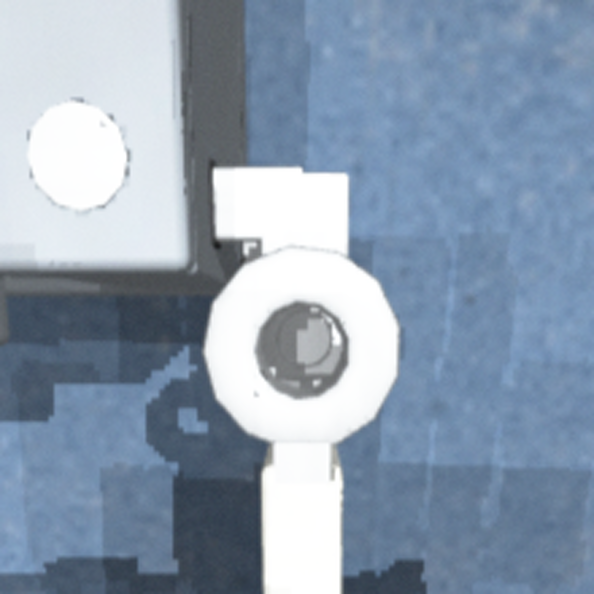

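The hole now shows the pin tip centred inside it at about (304,343). I'll lower it gently and watch the force.

Request:
send_rows([
  [0.0003,0.0003,0.002,0,0,0],
  [0.0003,0.0003,0.004,0,0,0],
  [0.0003,0.0003,0.006,0,0,0],
  [0.0003,0.0003,0.008,0,0,0],
  [0.0003,0.0003,0.0095,0,0,0],
  [0.0003,0.0003,0.0105,0,0,0],
  [0.0003,0.0003,0.0115,0,0,0],
  [0.0003,0.0003,0.0115,0,0,0],
])

```text
clock: 10.15
tool_pos: [0.4758, 0.0713, 0.282]
eef_rot: [1.0, 0.019, -0.0, 0.0]
contact_force: [-0.1, -0.1, -4.1]
gripper_width: 0.0122
```

```bash
python3 - <<'E'
from h import *
st()
E
```

```text
t 10.15 tcp [475.8  71.3 282. ] yaw_y -87.87 tilt 0.04 F [-0.1 -0.1 -4.1] M [-0.04  0.2  -0.04] w 12.2 j [-0.02  0.    2.01 -0.    1.13  1.52]
```

Request:
send_rows([
  [0,0,0.001,0,0,0],
  [0,0,0.002,0,0,0],
  [0,0,0.003,0,0,0],
  [0,0,0.004,0,0,0],
  [0,0,0.004,0,0,0],
])

```text
clock: 10.65
tool_pos: [0.4757, 0.0713, 0.2777]
eef_rot: [1.0, 0.019, -0.001, 0.0]
contact_force: [-0.1, 0.5, -2.1]
gripper_width: 0.0118
```

Request:
send_rows([
  [0,0,0.0015,0,0,0],
  [0,0,0.003,0,0,0],
  [0,0,0.0045,0,0,0],
  [0,0,0.0055,0,0,0],
  [0,0,0.0055,0,0,0],
])

```text
clock: 11.15
tool_pos: [0.4756, 0.0713, 0.272]
eef_rot: [1.0, 0.019, -0.001, 0.0]
contact_force: [-0.0, -0.1, -3.9]
gripper_width: 0.0114
```

```bash
python3 - <<'E'
from h import *
st()
E
```

```text
t 11.15 tcp [475.6  71.3 272. ] yaw_y -87.87 tilt 0.08 F [-0.  -0.1 -3.9] M [-0.12  0.23  0.04] w 11.4 j [-0.02  0.02  2.01 -0.    1.11  1.52]
```

Request:
send_rows([
  [0,0,0.0005,0,0,0],
  [0,0,0.001,0,0,0],
  [0,0,0.0015,0,0,0],
  [0,0,0.002,0,0,0],
  [0,0,0.002,0,0,0],
])

```text
clock: 11.65
tool_pos: [0.4756, 0.0713, 0.2706]
eef_rot: [1.0, 0.019, -0.001, 0.0]
contact_force: [-4.4, -0.3, 4.0]
gripper_width: 0.012
```

```bash
python3 - <<'E'
from h import *
st()
E
```

```text
t 11.65 tcp [475.6  71.3 270.6] yaw_y -87.86 tilt 0.09 F [-4.4 -0.3  4. ] M [-0.05  0.69 -0.  ] w 12.0 j [-0.02  0.02  2.01 -0.    1.11  1.52]
```

Contact came at TCP z = 270.6, as predicted for fully hung. Releasing now and retreating upward.

Request:
send_rows([
  [0,0,0,0,0,0],
  [0,0,0,0,0,0],
  [0,0,0,0,0,0],
  [0,0,0,0,0,0],
  [0,0,0,0,0,0],
], jaw=0.5)

```text
clock: 12.15
tool_pos: [0.4757, 0.0713, 0.2706]
eef_rot: [1.0, 0.019, -0.001, 0.0]
contact_force: [-0.2, 0.9, -0.5]
gripper_width: 0.0406
```

Request:
send_rows([
  [0,0,-0.01,0,0,0],
  [0,0,-0.025,0,0,0],
  [0,0,-0.045,0,0,0],
  [0,0,-0.07,0,0,0],
  [0,0,-0.09,0,0,0],
  [0,0,-0.1,0,0,0],
  [0,0,-0.1,0,0,0],
])

```text
clock: 12.85
tool_pos: [0.4764, 0.0713, 0.3726]
eef_rot: [1.0, 0.019, 0.001, 0.0]
contact_force: [0.5, 0.6, 0.7]
gripper_width: 0.0439
```

```bash
python3 - <<'E'
from h import *
st();im,d,c=snap('wrist','w6');im,d,c=snap('scene','s6')
P=ld('w6');g=Tt();Z=P[:,:,2];L=(P-g[:3,3])@g[:3,:3]*1000
m=(L[:,:,0]>15)&(L[:,:,0]<100)&(abs(L[:,:,1])<40)&(Z>.12)&(Z<.142);m[235:]=0
Q=P[m];l=L[m];print(len(Q),Q[l[:,0]<55,2].mean(),Q[l[:,0]>64,2].mean())
for a in(20,30,40,50): 
  k=(l[:,0]>=a)&(l[:,0]<a+8);print(a,k.sum(),np.percentile(l[k,1],[1,50,99]) if k.any() else '')
a=cv2.resize(cv2.imread('pics/s6.png')[110:330,150:400],None,fx=2.4,fy=2.4,interpolation=cv2.INTER_CUBIC);cv2.imwrite('pics/s6c.png',a)
E
```

```text
t 12.85 tcp [476.4  71.3 372.6] yaw_y -87.87 tilt 0.14 F [0.5 0.6 0.7] M [-0.05  0.12  0.02] w 43.9 j [-0.02 -0.1   1.93 -0.    1.32  1.52]
2146 0.1314914299800107 0.13244259736595754
20 166 [-5.80437292 -0.17142673  5.44878503]
30 169 [-5.71780516 -0.52423406  5.38299175]
40 175 [-5.62920606  0.20794942  5.32395214]
50 175 [-5.53638195  0.21667188  5.27702683]
```

View pics/s6c.png

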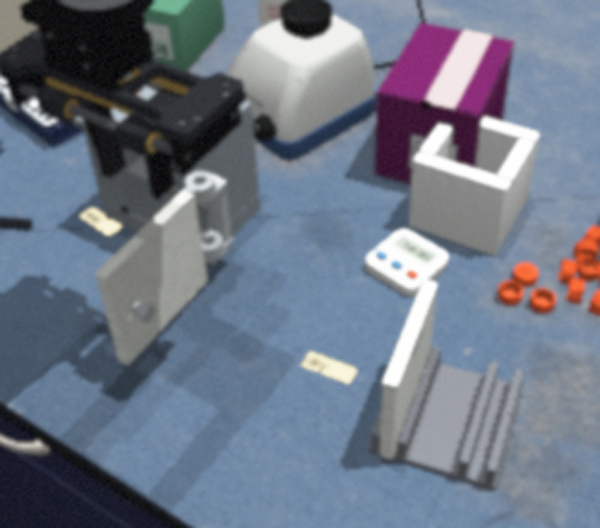

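The scene view shows the door hung on the bracket at crop (155,280), the plain panel still in the stand at (410,370), and the timer undisturbed at (407,260). Next I'll push the outer face with closed fingers.

```bash
cat >> h.py <<'E'
Hx=np.array([.552,.074])
def C(phi,rho,off,z):
    a=np.radians(phi);e=np.array([np.cos(a),np.sin(a)]);n=np.array([-np.sin(a),np.cos(a)])
    return goto(np.r_[Hx+rho*e+off*n,z],phi-180)
E
python3 - <<'E'
from h import *
print(C(182.1,.075,.045,.3726))
E
```

```text
[ 1.4000e-03  4.5100e-02 -2.6000e-03 -1.4000e-03  1.7000e-03 -1.5702e+00]
```

Request:
send_rows([
  [0.001,0.045,0,0,0,-1.57],
  [0.001,0.045,0,0,0,-1.57],
  [0.001,0.045,0,0,0,-1.57],
  [0.001,0.045,0,0,0,-1.57],
  [0.001,0.045,0,0,0,-1.57],
  [0.001,0.045,0,0,0,-1.57],
  [0.001,0.045,0,0,0,-1.57],
  [0.001,0.045,0,0,0,-1.57],
  [0.001,0.045,0,0,0,-1.57],
  [0.001,0.045,0,0,0,-1.57],
  [0.001,0.045,0,0,0,-1.57],
  [0.001,0.045,0,0,0,-1.57],
], jaw=0, squeeze=10)

```text
clock: 14.15
tool_pos: [0.4778, 0.0264, 0.3684]
eef_rot: [0.694, 0.72, -0.002, -0.002]
contact_force: [-0.4, -0.3, -0.1]
gripper_width: 0.0003
```

```bash
python3 - <<'E'
from h import *
st();print(C(182.1,.075,.045,.277))
E
```

```text
t 14.15 tcp [477.8  26.4 368.4] yaw_y 2.12 tilt 0.27 F [-0.4 -0.3 -0.1] M [-0.03  0.03  0.04] w 0.3 j [-0.11 -0.1   1.94 -0.    1.32 -0.15]
[-0.0002  0.0013  0.0914 -0.0048 -0.0002  0.0003]
```

Request:
send_rows([
  [0,0.001,0.015,-0.004,0,0],
  [0,0.001,0.035,-0.004,0,0],
  [0,0.001,0.06,-0.004,0,0],
  [0,0.001,0.08,-0.004,0,0],
  [0,0.001,0.091,-0.004,0,0],
  [0,0.001,0.091,-0.004,0,0],
])

```text
clock: 14.75
tool_pos: [0.4773, 0.0266, 0.2752]
eef_rot: [0.694, 0.72, -0.002, -0.002]
contact_force: [-0.1, -0.0, -0.3]
gripper_width: 0.0004
```

```bash
python3 - <<'E'
from h import *
st()
print(C(182.1,.075,.022,.277))
for p in (178,174,170,166,162,158,154,150,146,142): print(list(C(p,.075,.017,.277)))
E
```

```text
t 14.75 tcp [477.3  26.6 275.2] yaw_y 2.04 tilt 0.31 F [-0.1 -0.  -0.3] M [-0.06 -0.   -0.02] w 0.4 j [-0.11  0.01  2.02  0.    1.12 -0.15]
[ 0.0227  0.0013 -0.0018 -0.0053 -0.0009 -0.0011]
[np.float64(0.0331), np.float64(0.0003), np.float64(-0.0018), np.float64(-0.0053), np.float64(-0.0007), np.float64(0.0705)]
[np.float64(0.0384), np.float64(-0.0003), np.float64(-0.0018), np.float64(-0.0054), np.float64(-0.0005), np.float64(0.1403)]
[np.float64(0.0438), np.float64(-0.0006), np.float64(-0.0018), np.float64(-0.0054), np.float64(-0.0003), np.float64(0.2101)]
[np.float64(0.0491), np.float64(-0.0005), np.float64(-0.0018), np.float64(-0.0054), np.float64(-0.0002), np.float64(0.2799)]
[np.float64(0.0545), np.float64(0.0), np.float64(-0.0018), np.float64(-0.0054), np.float64(0.0), np.float64(0.3497)]
[np.float64(0.0598), np.float64(0.0009), np.float64(-0.0018), np.float64(-0.0054), np.float64(0.0002), np.float64(0.4196)]
[np.float64(0.065), np.float64(0.0021), np.float64(-0.0018), np.float64(-0.0054), np.float64(0.0004), np.float64(0.4894)]
[np.float64(0.0701), np.float64(0.0037), np.float64(-0.0018), np.float64(-0.0054), np.float64(0.0006), np.float64(0.5592)]
[np.float64(0.0751), np.float64(0.0056), np.float64(-0.0018), np.float64(-0.0054), np.float64(0.0008), np.float64(0.629)]
[np.float64(0.08), np.float64(0.0079), np.float64(-0.0018), np.float64(-0.0054), np.float64(0.001), np.float64(0.6988)]
```

Request:
send_rows([
  [0.012,0.001,-0.001,-0.005,0,0],
  [0.0225,0.001,-0.002,-0.005,-0.001,0],
  [0.028,0.001,-0.002,-0.005,-0.001,0.035],
  [0.033,0,-0.002,-0.005,-0.001,0.07],
  [0.038,0,-0.002,-0.005,-0.001,0.14],
  [0.044,-0.001,-0.002,-0.005,0,0.21],
  [0.049,-0.001,-0.002,-0.005,0,0.28],
  [0.0545,0,-0.002,-0.005,0,0.35],
  [0.06,0.001,-0.002,-0.005,0,0.42],
  [0.065,0.002,-0.002,-0.005,0,0.49],
  [0.07,0.004,-0.002,-0.005,0.001,0.56],
  [0.075,0.0055,-0.002,-0.005,0.001,0.63],
])

```text
clock: 15.95
tool_pos: [0.4806, 0.1029, 0.2786]
eef_rot: [0.884, 0.468, 0.001, 0.0]
contact_force: [-0.7, 0.3, 0.1]
gripper_width: 0.0005
```

```bash
python3 - <<'E'
from h import *
st()
for p in range(142,99,-4): print(C(p,.075,.017,.277).tolist())
im,d,c=snap('wrist','w7')
P=ld('w7');m=(P[:,:,2]>.125)&(P[:,:,2]<.140);Q=P[m][:,:2];D=Q-Hx;k=(np.hypot(*D.T)>.022)&(np.hypot(*D.T)<.15)&(D[:,0]<.01)&(D[:,1]>-.02)
print(k.sum());D=D[k]; print(np.percentile(np.degrees(np.arctan2(D[:,1],D[:,0]))%360,[5,50,95]))
E
```

```text
t 15.95 tcp [480.6 102.9 278.6] yaw_y -34.2 tilt 0.11 F [-0.7  0.3  0.1] M [-0.16  0.06 -0.04] w 0.5 j [0.05 0.03 1.98 0.   1.12 0.65]
[0.0042, -0.0006, 0.0016, 0.0013, -0.0015, 0.0664]
[0.0096, -0.0013, 0.0016, 0.0012, -0.0015, 0.1362]
[0.0149, -0.0016, 0.0016, 0.0012, -0.0016, 0.206]
[0.0203, -0.0015, 0.0016, 0.0011, -0.0016, 0.2758]
[0.0256, -0.001, 0.0016, 0.0011, -0.0016, 0.3457]
[0.0309, -0.0001, 0.0016, 0.001, -0.0017, 0.4155]
[0.0362, 0.0011, 0.0016, 0.001, -0.0017, 0.4853]
[0.0413, 0.0026, 0.0016, 0.0009, -0.0018, 0.5551]
[0.0463, 0.0046, 0.0017, 0.0008, -0.0018, 0.6249]
[0.0512, 0.0068, 0.0017, 0.0008, -0.0018, 0.6947]
[0.0559, 0.0094, 0.0017, 0.0007, -0.0019, 0.7645]
6293
[ 76.23962191 142.18835846 150.38340044]
```

Request:
send_rows([
  [0.004,-0.0005,0.0015,0.001,-0.001,0.066],
  [0.0095,-0.001,0.0015,0.001,-0.001,0.136],
  [0.015,-0.0015,0.0015,0.001,-0.001,0.206],
  [0.0205,-0.0015,0.0015,0.001,-0.001,0.276],
  [0.0255,-0.001,0.0015,0.001,-0.001,0.346],
  [0.031,0,0.0015,0.001,-0.001,0.416],
  [0.036,0.001,0.0015,0.001,-0.001,0.485],
  [0.0415,0.0025,0.0015,0.001,-0.002,0.555],
  [0.0465,0.0045,0.0015,0.001,-0.002,0.625],
  [0.051,0.007,0.0015,0.001,-0.002,0.695],
  [0.051,0.007,0.0015,0.001,-0.002,0.695],
])

```text
clock: 17.1
tool_pos: [0.5158, 0.1424, 0.2783]
eef_rot: [0.99, 0.138, 0.001, -0.0]
contact_force: [0.7, -0.8, 0.0]
gripper_width: 0.0005
```

```bash
python3 - <<'E'
from h import *
st()
for p in (104,101,98,95,94,93,92.3,92): print(p,C(p,.075,.017,.277).tolist())
im,d,c=snap('wrist','w8')
cv2.imwrite('pics/w8c.png',cv2.resize(im[0:260,:,::-1],None,fx=1.4,fy=1.4))
E
```

```text
t 17.1 tcp [515.8 142.4 278.3] yaw_y -74.13 tilt 0.13 F [ 0.7 -0.8  0. ] M [-0.09  0.16 -0.03] w 0.5 j [0.12 0.14 1.87 0.   1.13 1.42]
104 [0.0016, 0.0002, 0.0013, -0.0004, -0.0022, 0.0326]
101 [0.0056, -0.0004, 0.0013, -0.0005, -0.0021, 0.0849]
98 [0.0096, -0.0009, 0.0013, -0.0006, -0.0021, 0.1373]
95 [0.0136, -0.0011, 0.0013, -0.0006, -0.0021, 0.1896]
94 [0.0149, -0.0012, 0.0013, -0.0006, -0.0021, 0.2071]
93 [0.0163, -0.0012, 0.0013, -0.0007, -0.0021, 0.2246]
92.3 [0.0172, -0.0012, 0.0013, -0.0007, -0.0021, 0.2368]
92 [0.0176, -0.0012, 0.0013, -0.0007, -0.0021, 0.242]
```

View pics/w8c.png

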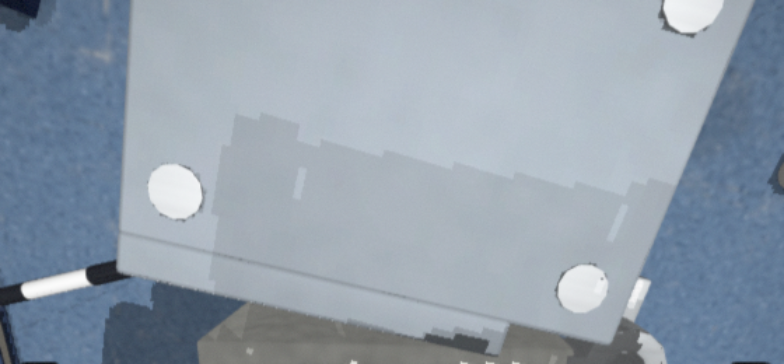

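The view shows the door's grey face partly under the lip along (200–500, 320) and nearly shut. I'll close the rest slowly.

Request:
send_rows([
  [0.0015,0,0.001,0,-0.002,0.033],
  [0.0035,0,0.001,0,-0.002,0.06],
  [0.0055,-0.0005,0.001,0,-0.002,0.085],
  [0.0075,-0.0005,0.001,0,-0.002,0.11],
  [0.0095,-0.001,0.001,0,-0.002,0.137],
  [0.0115,-0.001,0.001,0,-0.002,0.163],
  [0.0125,-0.001,0.001,0,-0.002,0.177],
  [0.0135,-0.001,0.001,0,-0.002,0.19],
  [0.0135,-0.001,0.001,0,-0.002,0.19],
])

```text
clock: 18.05
tool_pos: [0.5282, 0.1469, 0.277]
eef_rot: [0.999, 0.044, -0.0, -0.0]
contact_force: [0.0, 0.6, 0.9]
gripper_width: 0.0004
```

```bash
python3 - <<'E'
from h import *
st()
for p in (94,93,92.3,92,91.5): print(p,C(p,.075,.017,.277).tolist())
E
```

```text
t 18.05 tcp [528.2 146.9 277. ] yaw_y -84.94 tilt 0.05 F [0.  0.6 0.9] M [-0.07  0.21  0.01] w 0.4 j [0.13 0.17 1.84 0.   1.13 1.61]
94 [0.0016, -0.0006, 0.0, -0.0004, 0.0008, 0.0186]
93 [0.0029, -0.0009, 0.0, -0.0004, 0.0008, 0.036]
92.3 [0.0039, -0.001, 0.0, -0.0004, 0.0008, 0.0482]
92 [0.0043, -0.0011, 0.0, -0.0004, 0.0008, 0.0535]
91.5 [0.0049, -0.0012, 0.0, -0.0004, 0.0008, 0.0622]
```

Request:
send_rows([
  [0.001,0,0,0,0,0.01],
  [0.0016,-0.0005,0,0,0,0.019],
  [0.0023,-0.0005,0,0,0,0.027],
  [0.003,-0.001,0,0,0,0.036],
  [0.0035,-0.001,0,0,0,0.042],
  [0.0039,-0.001,0,0,0,0.046],
  [0.0039,-0.001,0,0,0,0.046],
])

```text
clock: 18.75
tool_pos: [0.5321, 0.1483, 0.277]
eef_rot: [1.0, 0.021, -0.0, -0.0]
contact_force: [-1.1, 0.7, 0.0]
gripper_width: 0.0006
```

Request:
send_rows([
  [0.0003,0,0,0,0,0],
  [0.0006,0,0,0,0,0],
  [0.0009,0,0,0,0,0],
  [0.0012,0,0,0,0,0],
  [0.0012,0,0,0,0,0],
])

```text
clock: 19.25
tool_pos: [0.533, 0.1483, 0.2767]
eef_rot: [1.0, 0.021, -0.001, -0.0]
contact_force: [-1.7, 0.1, -0.1]
gripper_width: 0.0002
```

```bash
python3 - <<'E'
from h import *
st()
E
```

```text
t 19.25 tcp [533.  148.3 276.7] yaw_y -87.58 tilt 0.11 F [-1.7  0.1 -0.1] M [-0.12  0.68 -0.01] w 0.2 j [0.13 0.18 1.83 0.   1.14 1.66]
```

Request:
send_rows([
  [0.0004,0,0,0,0,0],
  [0.0008,0,0,0,0,0],
  [0.0012,0,0,0,0,0],
  [0.0015,0,0,0,0,0],
  [0.0015,0,0,0,0,0],
])

```text
clock: 19.75
tool_pos: [0.5339, 0.1483, 0.2763]
eef_rot: [1.0, 0.021, -0.002, 0.0]
contact_force: [-6.5, -1.5, 1.4]
gripper_width: 0.0002
```

```bash
python3 - <<'E'
from h import *
st()
E
```

```text
t 19.75 tcp [533.9 148.3 276.3] yaw_y -87.57 tilt 0.26 F [-6.5 -1.5  1.4] M [-0.13  1.09  0.01] w 0.2 j [0.13 0.18 1.82 0.   1.14 1.66]
```

Force rose to 6.5 N with the motion stalled, which points to the door resting on the bumpers. I'll back off and check.

Request:
send_rows([
  [-0.002,0,0,0,0,0],
  [-0.006,0,0,0,0,0],
  [-0.016,0,0,0,0,0],
  [-0.03,0,0,0,0,0],
  [-0.05,0,0,0,0,0],
  [-0.07,0,-0.02,0,0,0],
  [-0.09,0,-0.05,0,0,0],
  [-0.11,0,-0.08,0,0,0],
  [-0.12,0,-0.1,0,0,0],
  [-0.12,0,-0.1,0,0,0],
])

```text
clock: 20.75
tool_pos: [0.4141, 0.1434, 0.3803]
eef_rot: [1.0, 0.021, 0.001, -0.0]
contact_force: [1.1, 0.1, -0.6]
gripper_width: 0.0003
```

```bash
python3 - <<'E'
from h import *
st();im,d,c=snap('wrist','w9');sc,_,_=snap('scene','s9')
P=ld('w9');P2=ld('s9');P3=None
# door outer face points, cabinet frame
Hn=np.array([.552,.074]);a=np.radians(2.3);e=np.array([-np.sin(a),np.cos(a)]);n=np.array([np.cos(a),np.sin(a)])
for nm,p in(('w',P),('s',P2)):
    q=p.reshape(-1,3);q=q[np.isfinite(q[:,0])];D=q[:,:2]-Hn;y=D@e*1000;x=D@n*1000
    for y0 in(20,40,60,80,95,125,132):
        k=(y>y0)&(y<y0+8)&(abs(x+5)<25)&(q[:,2]>.03)&(q[:,2]<.125);print(nm,y0,k.sum(),np.percentile(x[k],[10,50,90]).round(1) if k.sum()>5 else '')
o=np.zeros((420,800,3),np.uint8);o[:, :480]=cv2.resize(im[0:245,140:420],(480,420));o[:,480:]=cv2.resize(sc[110:252,160:268],(320,420),interpolation=cv2.INTER_CUBIC);cv2.imwrite('pics/fin.png',o[:,:,::-1])
E
```

```text
t 20.75 tcp [414.1 143.4 380.3] yaw_y -87.54 tilt 0.16 F [ 1.1  0.1 -0.6] M [-0.07  0.19  0.  ] w 0.3 j [ 0.15 -0.23  2.02  0.    1.35  1.68]
w 20 271 [-5.8 -5.6 10.1]
w 40 256 [-6.1 -5.9 10.3]
w 60 218 [-6.3 -6.1 -6. ]
w 80 218 [-6.6 -6.4 -6.2]
w 95 218 [-6.8 -6.6 -6.5]
w 125 210 [-7.2 -7.1 -6.9]
w 132 192 [-7.3 -7.1 -6.9]
s 20 70 [-6.2 -5.3 -4.1]
s 40 70 [-6.7 -5.4 -4.6]
s 60 73 [-7.1 -5.9 -4.8]
s 80 71 [-7.2 -6.1 -5.1]
s 95 67 [-7.5 -6.2 -5.1]
s 125 50 [-8.3 -6.8 -5.9]
s 132 25 [-7.9 -7.  -6. ]
```

View pics/fin.png

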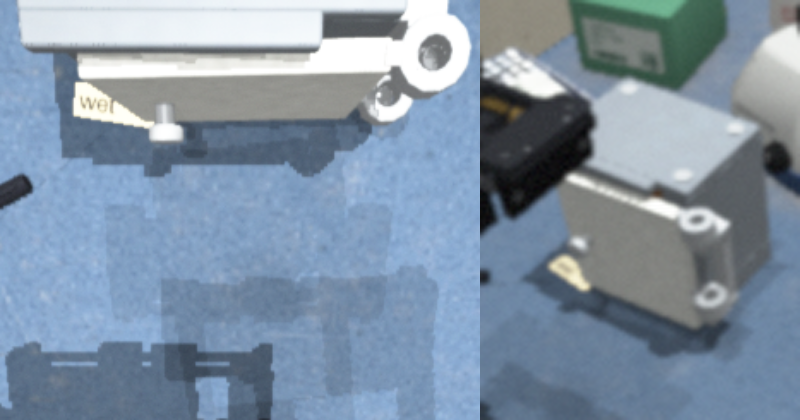

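```bash
python3 - <<'E'
from h import *
a=np.radians(2.3);e=np.array([-np.sin(a),np.cos(a)]);n=np.array([np.cos(a),np.sin(a)])
p=ld('w9');q=p.reshape(-1,3);q=q[np.isfinite(q[:,0])];D=q[:,:2]-Hx;y=D@e*1000;x=D@n*1000
L=(q[:,2]>.1375)&(q[:,2]<.1445)&(x<10)&(x>-15)
for y0 in range(45,160,10):
    k=L&(y>y0)&(y<y0+10);b=(y>y0)&(y<y0+10)&(q[:,2]>.05)&(q[:,2]<.11)&(abs(x+6)<6);print(y0,k.sum(),x[k].mean().round(2) if k.any() else '','door',b.sum(),x[b].mean().round(2) if b.any() else '', )
for z0 in(.04,.06,.08,.1,.115):
    b=(y>20)&(y<40)&(q[:,2]>z0)&(q[:,2]<z0+.012)&(abs(x+6)<6);b2=(y>122)&(y<138)&(q[:,2]>z0)&(q[:,2]<z0+.012)&(abs(x+6)<6);print(z0,x[b].mean(),x[b2].mean())
E
```

```text
45 64 1.39 door 170 -5.98
55 91 1.01 door 169 -6.12
65 94 1.4 door 169 -6.23
75 92 0.97 door 175 -6.39
85 100 1.36 door 171 -6.53
95 101 1.04 door 172 -6.66
105 96 0.98 door 189 -7.31
115 90 1.18 door 176 -7.42
125 88 1.25 door 167 -7.08
135 90 1.46 door 71 -7.13
145 97 1.39 door 0 
155 17 4.42 door 0 
0.04 -5.74296724174943 -7.094805642615304
0.06 -5.713143752550893 -7.080456901675914
0.08 -5.728422334498039 -7.051599335867831
0.1 -5.708416583068128 -7.057650731790213
0.115 -5.681308257434875 -5.381985398264078
```

The face tilts about 0.7° relative to the lip. Pin clearance could explain that, or the door could be slightly open. I'll press gently near the free edge to find out.

```bash
python3 - <<'E'
from h import *
print(C(92.3,.122,.055,.277),C(92.3,.122,.024,.277))
E
```

```text
[ 0.0802 -0.0471  0.0999 -0.0002  0.0022  0.0024] [ 0.1112 -0.047   0.0999 -0.0002  0.0022  0.0024]
```

Request:
send_rows([
  [0.01,-0.015,0.015,0,0.002,0.002],
  [0.025,-0.03,0.035,0,0.002,0.002],
  [0.04,-0.045,0.06,0,0.002,0.002],
  [0.06,-0.047,0.085,0,0.002,0.002],
  [0.075,-0.047,0.099,0,0.002,0.002],
  [0.085,-0.047,0.1,0,0.002,0.002],
  [0.095,-0.047,0.1,0,0.002,0.002],
  [0.105,-0.047,0.1,0,0.002,0.002],
  [0.11,-0.047,0.1,0,0.002,0.002],
  [0.111,-0.047,0.1,0,0.002,0.002],
  [0.111,-0.047,0.1,0,0.002,0.002],
])

```text
clock: 21.95
tool_pos: [0.523, 0.1949, 0.2774]
eef_rot: [1.0, 0.02, 0.0, -0.0]
contact_force: [-0.2, -0.4, 0.1]
gripper_width: 0.0006
```

```bash
python3 - <<'E'
from h import *
st();print(C(92.3,.122,.017,.277))
E
```

```text
t 21.95 tcp [523.  194.9 277.4] yaw_y -87.68 tilt 0.03 F [-0.2 -0.4  0.1] M [-0.05  0.13 -0.02] w 0.6 j [0.22 0.19 1.81 0.   1.14 1.75]
[ 0.0071 -0.      0.0004 -0.0004 -0.0005  0.0003]
```

Request:
send_rows([
  [0.0015,0,0,0,0,0],
  [0.003,0,0,0,0,0],
  [0.0045,0,0,0,0,0],
  [0.0055,0,0,0,0,0],
  [0.0065,0,0,0,0,0],
  [0.0065,0,0,0,0,0],
])

```text
clock: 22.55
tool_pos: [0.5296, 0.1951, 0.2774]
eef_rot: [1.0, 0.02, 0.0, -0.0]
contact_force: [0.1, -0.0, -0.3]
gripper_width: 0.0005
```

Request:
send_rows([
  [0.0003,0,0,0,0,0],
  [0.0006,0,0,0,0,0],
  [0.0009,0,0,0,0,0],
  [0.0012,0,0,0,0,0],
  [0.0012,0,0,0,0,0],
])

```text
clock: 23.05
tool_pos: [0.5308, 0.1952, 0.2774]
eef_rot: [1.0, 0.02, 0.0, -0.0]
contact_force: [0.5, -0.1, -0.5]
gripper_width: 0.0003
```

Request:
send_rows([
  [0.0003,0,0,0,0,0],
  [0.0006,0,0,0,0,0],
  [0.0009,0,0,0,0,0],
  [0.001,0,0,0,0,0],
  [0.001,0,0,0,0,0],
])

```text
clock: 23.55
tool_pos: [0.5313, 0.1953, 0.2773]
eef_rot: [1.0, 0.02, -0.001, -0.0]
contact_force: [-5.2, -0.1, 3.9]
gripper_width: 0.0004
```

```bash
python3 - <<'E'
from h import *
st()
E
```

```text
t 23.55 tcp [531.3 195.3 277.3] yaw_y -87.67 tilt 0.1 F [-5.2 -0.1  3.9] M [-0.02  1.03  0.03] w 0.4 j [0.21 0.21 1.79 0.   1.14 1.74]
```

Request:
send_rows([
  [0.0004,0,0,0,0,0],
  [0.0008,0,0,0,0,0],
  [0.0008,0,0,0,0,0],
])

```text
clock: 23.85
tool_pos: [0.5316, 0.1953, 0.2772]
eef_rot: [1.0, 0.02, -0.002, 0.0]
contact_force: [-6.7, -0.2, 5.4]
gripper_width: 0.0004
```

Request:
send_rows([
  [-0.002,0,0,0,0,0],
  [-0.006,0,0,0,0,0],
  [-0.016,0,0,0,0,0],
  [-0.03,0,0,0,0,0],
  [-0.05,0,0,0,0,0],
  [-0.07,0.02,-0.02,0,0,0],
  [-0.09,0.035,-0.05,0,0,0],
  [-0.11,0.047,-0.08,0,0,0],
  [-0.12,0.047,-0.1,0,0,0],
  [-0.12,0.047,-0.1,0,0,0],
  [-0.12,0.047,-0.1,0,0,0],
])

```text
clock: 24.95
tool_pos: [0.4138, 0.1435, 0.3777]
eef_rot: [1.0, 0.02, -0.001, -0.0]
contact_force: [1.3, -0.6, 0.1]
gripper_width: 0.0002
```

```bash
python3 - <<'E'
from h import *
st();snap('wrist','w10');snap('scene','s10')
a=np.radians(2.3);e=np.array([-np.sin(a),np.cos(a)]);n=np.array([np.cos(a),np.sin(a)])
p=ld('w10');q=p.reshape(-1,3);q=q[np.isfinite(q[:,0])];D=q[:,:2]-Hx;y=D@e*1000;x=D@n*1000
for y0 in range(15,145,15):
    L=(q[:,2]>.1375)&(q[:,2]<.1445)&(x<10)&(x>-15)&(y>y0)&(y<y0+10);b=(y>y0)&(y<y0+10)&(q[:,2]>.05)&(q[:,2]<.11)&(abs(x+6)<6);print(y0,x[L].mean().round(2),'door',x[b].mean().round(2) if b.any() else '')
t=(q[:,2]>.126)&(q[:,2]<.14)&(np.hypot(*(D.T))<.016);print('barrel top z',np.median(q[t,2]))
im=cv2.imread('pics/s10.png');cv2.imwrite('pics/s10c.png',cv2.resize(im[110:330,150:400],None,fx=2.4,fy=2.4,interpolation=cv2.INTER_CUBIC))
E
```

```text
t 24.95 tcp [413.8 143.5 377.7] yaw_y -87.66 tilt 0.1 F [ 1.3 -0.6  0.1] M [-0.05  0.16 -0.02] w 0.2 j [ 0.15 -0.22  2.02  0.    1.35  1.68]
15 9.81 door -5.53
30 9.84 door -5.68
45 2.52 door -5.81
60 1.46 door -5.94
75 1.62 door -6.1
90 1.04 door -6.24
105 1.27 door -6.96
120 1.35 door -6.6
135 1.38 door -6.59
barrel top z 0.13278730313210807
```

```bash
python3 - <<'E'
from h import *
A=np.load('scene_d.npy');B=np.load('s10.npz')['d']
for n,(u0,v0,u1,v1) in dict(timer=(300,203,336,232),board=(308,235,330,300)).items():
    print(n,np.nanmedian(abs(A-B)[v0:v1,u0:u1]),np.percentile(abs(A-B)[v0:v1,u0:u1],90))
print(r.finish_job())
E
```

```text
timer 0.0016111135 0.0039572236
board 0.0014500022 0.0034397303
the job is handed in; nothing more can be done
None
```

The door is hung on both hinge pins and swung shut, and I handed the job in at about 25 s of the 72 s allowed.

- **Hanging:** I lifted the door from its slot and brought its barrels in level at about 90° open. I found the pins in the wrist camera, about 8 mm off mid-travel. The barrels slid down with almost no force and seated at the predicted height: about 4 N upward on the tool at seating, and barrel tops measured at 132.8 mm against 133.5 mm expected.
- **Shutting:** I let go and pushed the outer face with closed fingers. The door met a firm stop at 5–7 N, first mid-door and then near the free edge. I then backed the arm off, clear of everything.
- **Other objects:** the plain panel and the timer show no change in depth beyond camera noise.

**One disagreement:** the shut face still measured about 0.5° off parallel to the lip, down from 0.7° before the second push. I put this down to play in the barrels (1.2 mm) and camera error, because the stop at the free edge was firm. I did not confirm it separately. The last picture was not viewed, because the viewing limit was reached; the final check rests on depth readings and the earlier views.

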